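# Set the spice mill four clicks from closed

### The job

Set the grind on the spice mill: push the dial's orange post clockwise (seen from above) all the way round to its stop at the red mark, then bring it back anticlockwise by exactly four clicks and leave it resting in that click. Do not knock the other things on the counter about.

Things in the scene. Friction and masses are not known exactly. Their poses are not given: they have to be found in the camera images.
- dial (a joint): angle of the mill's grind dial, rad. 0 = clockwise stop (orange post at the red mark); grows anticlockwise seen from above, to 3.49. Clicks into a rest every 0.349 rad (20 degrees): the stop, then ten more, each with a black mark. Let go within 0.12 rad of a rest, it settles there. About 2 N at the post carries it over a click. The firm stop gives about 0.03 rad.
- mill_axis (a point): point on the dial's vertical axis, 105 mm up, level with the dial's face. The mill: cream cylinder 140 mm across, 95 mm high, fixed to the counter; dark dial 104 mm across, low steel cap at its centre (40 mm across, 8 mm high). At dial angle q the post stands in the direction q + 1.396 rad, anticlockwise from this point's x axis.
- post_top (a point): centre of the top of the orange post: upright, round, 12 mm across, standing on the dial 42 mm from its axis; top about 136 mm above the counter, 30 mm above the dial's face. A white pointer strip lies at its foot.
- bowl: loose stainless bowl, 190 mm across, 80 mm high; origin under its centre
- jug: loose clear plastic measuring jug, about 104 mm across and 115 mm high, with a handle reaching 90 mm along its own +x; origin under its centre
- tin: loose red spice tin with a steel flap lid, 60 x 42 x 77 mm high; origin under its centre
- scraper: loose scraper with orange blade and wooden handle, lying flat, about 250 mm long along its own x, 15 mm high; origin under it, 60 mm from the blade

How it is judged:
By the outcome, as a careful person would: the job done as asked, in the order asked, and still so for the second after the job is handed in, with the robot touching nothing.
It also fails if it takes over 69 s, if anything falls off the work surface, if the arm or the gripper's body presses on something with over 40 N, if the wrist force passes 120 N, or if a joint passes its speed limit or range.

### The arm

A 6-joint arm with a two-finger parallel gripper is mounted at the origin on the work surface. World frame = base frame: x ahead of the robot, y to its left, z up, the work surface at z = 0. Lengths are in mm, angles in rad, forces in N, time in s.
With the tool pointing down it reaches from about 300 to 775 mm from the base axis. Payload 14.6 kg.
Tool frame: the origin (TCP) lies midway between the tips of the shut fingers; the grasp point (between the pads) lies 19 mm behind it; z points along the fingers, y is the line along which they close (so a half turn about z gives the same grasp; the last joint's range is limited). The gripper opens to 94 mm and grips with 3 to 60 N. Pads are 16 mm wide; open, the fingers measure 119 mm over their backs; the gripper's body (75 mm by 177 mm) begins 78 mm behind the grasp point.
Start: joints at [-1.224, 0.3, 1.521, -0, 1.321, -0.067], TCP at [221.142, -503.572, 205.446] pointing down, gripper open.
Joint ranges: [-3.03, 3.03], [-0.79, 2.21], [0.23, 2.52], [-1.04, 4.18], [0, 3.07], [-2.55, 2.55]. Speed limits (rad/s): [2.22, 2.22, 2.57, 3.14, 3.14, 3.14].

### API

Orientations are given as [roll, pitch, yaw] about the fixed x, y, z axes, in that order (R = Rz(yaw) Ry(pitch) Rx(roll)).
In Python, from cell import manip, camera gives the robot as it stands.
- The arm moves only by the tool move_arm, never from a script. Its arguments are lists of equal length, an entry for each row: "dp": the shift along the world's x, y, z in mm, a list of three; "rotation": the turn, a rotation vector about the world's x, y, z in rad, a list of three; "hand": the opening, from 0 (shut) to 1 (fully open). A call has 1 to 10 rows; each row shifts and turns the commanded pose from where the row before left it; what a row does not reach is not made up. A row lasts 1/8 s, in which the tool goes at most 62.5 mm and 10.7 degrees, less where a joint would pass 70% of its speed; a pose out of reach is approached as far as the arm can. A call with a gripper value outside its range is refused whole. The fingers move at their own pace and stop on an object; "newtons" is the grip in N (left out, the last holds). Time passes only in rows, so rows that do not move let the fingers close. It gives the time, the measured TCP pose, the force, the opening and the grip force at its end, in the units of the state.
- manip.read_state(): the state, without advancing time (a new reading comes with each control period).
- camera(name): name is "side" or "top"; returns a dict with "image" (400x640x3 uint8, red, green, blue), "fx", "fy", "cx", "cy" (pixels), "k1" (the pictures are not rectified: a ray, as slopes to the right and down, at radius r is drawn at 1 + k1 r^2 times it, then the intrinsics apply), "R" (3x3) and "t" (3): a world point X has camera coordinates R X + t. Camera axes: x right, y down, z forward; pixel columns grow to the right and rows downward; lengths in mm; the calibration is good to about 2 mm. A picture is of the moment at which its call begins. There is no depth.
- manip.sign_off(): hands the job in; it is judged then, once.
The state is a dict: "clock": time; "joints": joint angles; "qd": joint speeds; "effort": joint torques, N m; "eef_pos": TCP position; "eef_rot": TCP orientation; "wrist_force": force on the tool from outside, world axes, zero at the start; "moment": the same for the moment, N m; "finger_gap": finger opening in mm; "finger_force": force on a finger pad.
Only numpy, scipy, OpenCV 4.12 (cv2) and the standard library are available. Lean on these libraries where they do the work, as an engineer would, in place of code of your own. Each camera call takes 0.05 s, during which the arm holds its last target. There are 200 camera calls.

## Working session

There is one attempt and no reset: what is moved stays moved. The work goes in short steps, Python scripts to look and compute and a tool call to move; the robot and the scene stay as the last step left them, time stands still between calls to the robot, and variables do not carry over. Pictures are saved under pics/ and viewed, at most 10 in all, crops included, and the job is handed in when it is done.

Besides the shell and the picture viewer there is one more tool, called after "Request:" as name(argument=value, ...) on one line, values as JSON. move_arm: Moves the arm, as the interface text tells. Its arguments: {"type":"object","properties":{"dp":{"type":"array","items":{"type":"array","items":{"type":"number"}}},"rotation":{"type":"array","items":{"type":"array","items":{"type":"number"}}},"hand":{"type":"array","items":{"type":"number"}},"newtons":{"type":"number"}},"required":["dp","rotation","hand"]}

```bash
mkdir -p pics; ls
python3 - <<'E'
from cell import manip,camera
import cv2
for n in("side","top"):
    c=camera(n); cv2.imwrite(f"pics/{n}0.png",c["image"][:,:,::-1]); print(n,{k:c[k] for k in c if k!="image"})
print(manip.read_state())
E
```

```text
pics
side {'fx': 493.36283634852725, 'fy': 493.36283634852725, 'cx': 324.4662416010876, 'cy': 208.41718115431263, 'k1': 0.015859722928974695, 'R': array([[-0.90160966,  0.43254517,  0.0021694 ],
       [ 0.26646563,  0.55936541, -0.78492446],
       [-0.34072877, -0.7071174 , -0.61958767]]), 't': array([ 459.63537969, -127.72551306, 2004.49251474])}
top {'fx': 517.8027425133924, 'fy': 517.8027425133924, 'cx': 322.66788036686455, 'cy': 204.82999895557623, 'k1': -0.13670362732008504, 'R': array([[-0.01997318, -0.99978871,  0.00485829],
       [-0.99560114,  0.01944415, -0.09165315],
       [ 0.09153932, -0.00666752, -0.99577914]]), 't': array([ 110.73477336,  553.34486984, 1786.73986548])}
{'clock': 0.1, 'joints': array([-1.22359673e+00,  3.00435380e-01,  1.52150921e+00,  1.76141158e-05,
        1.32070281e+00, -6.65825928e-02]), 'qd': array([-0.0007133 , -0.0007294 , -0.00165088,  0.00039932, -0.00010264,
       -0.00051376]), 'effort': array([ 1.36530463e-03, -5.32644975e+01, -3.53284407e+01,  7.09627778e-02,
        2.34727882e-02, -2.46605919e-05]), 'eef_pos': array([ 221.07228094, -503.35971317,  204.93632671]), 'eef_rot': array([-3.14054138e+00, -8.71996363e-05,  4.13777780e-01]), 'wrist_force': array([ 0.17472835, -0.49206352, -0.08829622]), 'moment': array([ 0.02422437, -0.02127432,  0.01008414]), 'finger_force': 0.0, 'finger_gap': 94.010202206759}
```

View pics/top0.png

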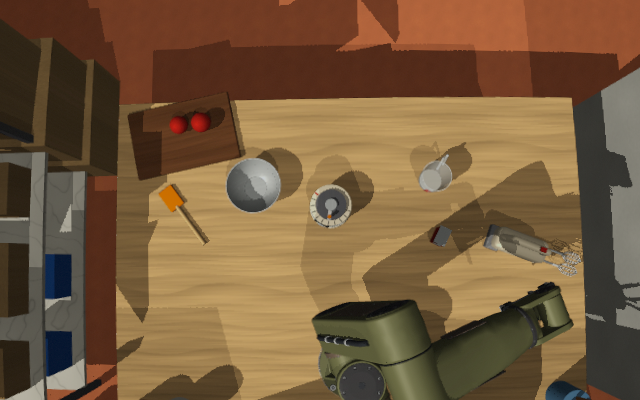

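View pics/side0.png

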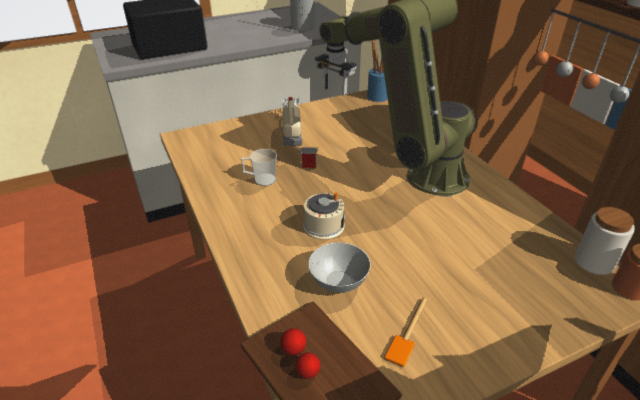

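The top view shows the mill at about (330,206) with the bowl to its left at (253,185). In the side view the mill is at (324,213). I'll zoom in on the mill in both.

```bash
cat > h.py <<'E'
import numpy as np, cv2
from scipy.optimize import least_squares
def proj(c,X):
    p=np.asarray(c["R"])@np.asarray(X,float)+c["t"]; s=p[:2]/p[2]; s=s*(1+c["k1"]*(s@s))
    return np.array([c["fx"]*s[0]+c["cx"],c["fy"]*s[1]+c["cy"]])
def tri(obs,x0=(500,0,100)):
    return least_squares(lambda X:np.concatenate([proj(c,X)-uv for c,uv in obs]),x0)
def onplane(c,uv,z):
    r=least_squares(lambda X:proj(c,[X[0],X[1],z])-uv,[500,0]); return r.x
def crop(img,x,y,w,h,s): return cv2.resize(img[y:y+h,x:x+w,::-1],None,fx=s,fy=s,interpolation=cv2.INTER_CUBIC)
def orange(img):
    h=cv2.cvtColor(img,cv2.COLOR_RGB2HSV); return cv2.inRange(h,(4,150,90),(16,255,255))
E
python3 - <<'E'
from cell import camera
from h import *
t=camera("top");s=camera("side")
a=crop(t["image"],300,178,60,60,8);b=crop(s["image"],294,183,60,60,8)
im=np.hstack([a,b]); im=cv2.resize(im,(800,400)); cv2.imwrite("pics/z.png",im)
for c,(x,y,w,h) in((t,(300,178,60,60)),(s,(294,183,60,60))):
    m=orange(c["image"])[y:y+h,x:x+w]; v,u=np.nonzero(m); print(len(u), list(zip(u+x,v+y)))
E
```

```text
10 [(np.int64(316), np.int64(193)), (np.int64(328), np.int64(215)), (np.int64(329), np.int64(215)), (np.int64(330), np.int64(215)), (np.int64(328), np.int64(216)), (np.int64(329), np.int64(216)), (np.int64(330), np.int64(216)), (np.int64(328), np.int64(217)), (np.int64(329), np.int64(217)), (np.int64(330), np.int64(217))]
28 [(np.int64(335), np.int64(192)), (np.int64(336), np.int64(192)), (np.int64(334), np.int64(193)), (np.int64(335), np.int64(193)), (np.int64(336), np.int64(193)), (np.int64(337), np.int64(193)), (np.int64(334), np.int64(194)), (np.int64(335), np.int64(194)), (np.int64(336), np.int64(194)), (np.int64(337), np.int64(194)), (np.int64(334), np.int64(195)), (np.int64(335), np.int64(195)), (np.int64(336), np.int64(195)), (np.int64(337), np.int64(195)), (np.int64(334), np.int64(196)), (np.int64(335), np.int64(196)), (np.int64(336), np.int64(196)), (np.int64(337), np.int64(196)), (np.int64(334), np.int64(197)), (np.int64(335), np.int64(197)), (np.int64(336), np.int64(197)), (np.int64(334), np.int64(198)), (np.int64(335), np.int64(198)), (np.int64(336), np.int64(198)), (np.int64(335), np.int64(199)), (np.int64(336), np.int64(199)), (np.int64(336), np.int64(200)), (np.int64(319), np.int64(215))]
```

View pics/z.png

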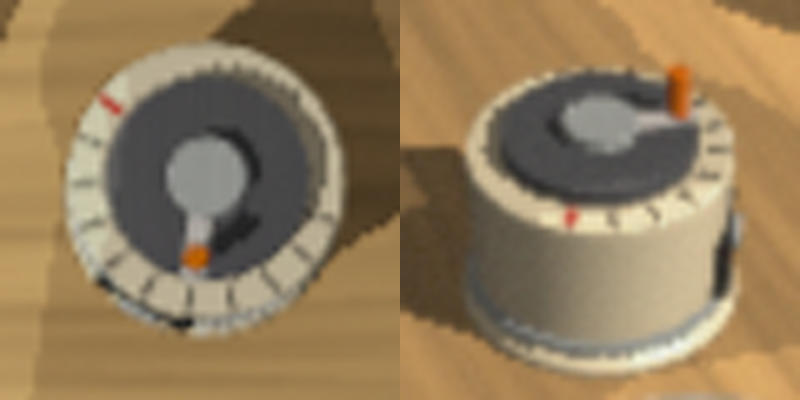

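The top crop shows the post at about (329,216), the cap at (330.4,204) and the red mark at (316,193.2). The post is about 6 clicks anticlockwise of red. The side crop shows the post top at (335.5,193.3) and the cap at (324,200.5).

Run:
```python
from cell import camera
from h import *
t=camera("top");s=camera("side")
cap=tri([(t,(330.3,204.1)),(s,(324.0,200.6))]); post=tri([(t,(329.0,216.0)),(s,(335.6,193.3))]); red=tri([(t,(316.0,193.2)),(s,(319.3,215.2))])
for n,r in(("cap",cap),("post",post),("red",red)):
    d=r.x-cap.x; print(n,r.x.round(1),"res",r.fun.round(1),"r",np.hypot(d[0],d[1]).round(1),"ang",np.degrees(np.arctan2(d[1],d[0])).round(1))
C=onplane(t,(330.3,204.1),113);P=onplane(t,(329.0,216.0),136);R=onplane(t,(316.0,193.2),97)
print(C,P,R)
for q in(P,R): d=q-C; print(np.hypot(*d),np.degrees(np.arctan2(d[1],d[0])))
```

```text
cap [548.8  75.2 111.5] res [-0.1  0.2 -0.2 -0. ] r 0.0 ang 0.0
post [507.5  80.9 133.4] res [-0.1  0.2 -0.3 -0. ] r 41.6 ang 172.2
red [588.4 122.2  95.1] res [-0.1  0.1 -0.1 -0. ] r 61.4 ang 49.8
[549.29158749  74.91695837] [508.06356131  80.50732122] [588.57097664 121.92603072]
41.60531575740125 172.2780076938005
61.25947514562821 50.11886829496839
```

Post radius is 41.6 mm (42 expected), heights fit within about 3 mm, and post minus red is about 121° (6 clicks). I'll take the axis as (549,75), red at about 51° and the post at about 171.5°. Next I'll travel above the post, turning the tool so the fingers close along the tangent.

Request:
move_arm(dp=[[19, 39, 0], [19, 39, 0], [19, 39, 0], [19, 39, 0], [19, 39, 0], [19, 39, 0], [19, 39, 0], [19, 39, 0]], rotation=[[0, 0, 0.172], [0, 0, 0.172], [0, 0, 0.172], [0, 0, 0.172], [0, 0, 0.172], [0, 0, 0.172], [0, 0, 0.172], [0, 0, 0.172]], hand=[0.4, 0.4, 0.4, 0.4, 0.4, 0.4, 0.4, 0.4], newtons=8)

```text
clock: 1.3
eef_pos: [373.6, -190.3, 205.6]
eef_rot: [3.141, 0.0, 1.795]
wrist_force: [0.9, -0.5, 0.8]
finger_gap: 37.6
finger_force: 0.0
```

Request:
move_arm(dp=[[19, 39, 0], [19, 39, 0], [19, 39, 0], [19, 39, 0], [19, 39, 0], [19, 39, 0], [19, 39, 0], [0, 0, 0], [0, 0, 0]], rotation=[[0, 0, 0.172], [0, 0, 0.172], [0, 0, 0.172], [0, 0, 0.172], [0, 0, 0.172], [0, 0, 0.172], [0, 0, 0.172], [0, 0, 0], [0, 0, 0]], hand=[0.4, 0.4, 0.4, 0.4, 0.4, 0.4, 0.4, 0.4, 0.4])

```text
clock: 2.42
eef_pos: [505.8, 81.0, 205.3]
eef_rot: [-3.141, -0.0, 2.992]
wrist_force: [0.3, 0.2, 0.5]
finger_gap: 37.2
finger_force: 0.0
```

Request:
move_arm(dp=[[2, 0, -25], [0, 0, -25], [0, 0, -20], [0, 0, -12], [0, 0, -9], [0, 0, 0]], rotation=[[0, 0, 0], [0, 0, 0], [0, 0, 0], [0, 0, 0], [0, 0, 0], [0, 0, 0]], hand=[0.4, 0.4, 0.4, 0.4, 0.4, 0.4])

```text
clock: 3.18
eef_pos: [508.0, 81.2, 114.3]
eef_rot: [-3.141, -0.0, 2.993]
wrist_force: [-0.5, 0.6, 0.4]
finger_gap: 37.3
finger_force: 0.0
```

Run:
```python
from cell import camera
from h import *
t=camera("top");s=camera("side")
im=np.hstack([crop(t["image"],290,168,80,80,5),crop(s["image"],284,163,80,80,5)]); cv2.imwrite("pics/z2.png",im)
```

```text
(no output)
```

View pics/z2.png

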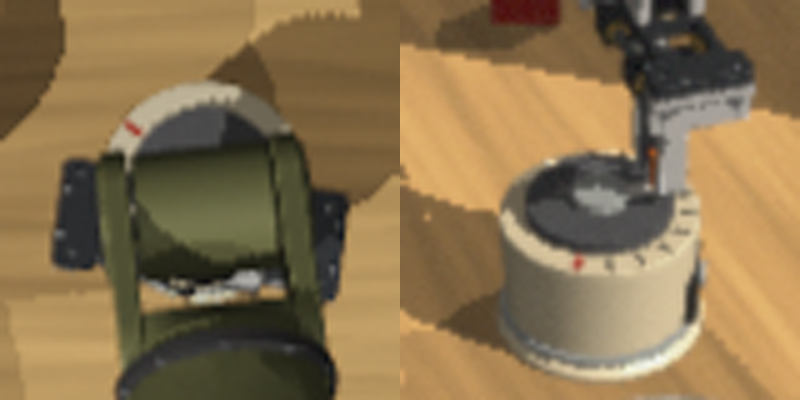

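The orange post is visible at about (652,165) in the side crop, between the two fingers, with the tips just above the dial. Closing gently.

Request:
move_arm(dp=[[0, 0, 0], [0, 0, 0], [0, 0, 0], [0, 0, 0], [0, 0, 0]], rotation=[[0, 0, 0], [0, 0, 0], [0, 0, 0], [0, 0, 0], [0, 0, 0]], hand=[0.1, 0.1, 0.1, 0.1, 0.1], newtons=8)

```text
clock: 3.9
eef_pos: [508.2, 81.4, 114.6]
eef_rot: [3.142, 0.0, 2.994]
wrist_force: [-0.7, -0.0, 1.8]
finger_gap: 11.4
finger_force: 8.0
```

Run:
```python
import numpy as np
C=np.array([549,75.]);r=41.5
def p(a): return C+r*np.array([np.cos(np.radians(a)),np.sin(np.radians(a))])
a=171.5
for k in range(14): print(k,a-9,(p(a-9)-p(a)).round(1)); a-=9
```

```text
0 162.5 [1.5 6.3]
1 153.5 [2.4 6. ]
2 144.5 [3.4 5.6]
3 135.5 [4.2 5. ]
4 126.5 [4.9 4.3]
5 117.5 [5.5 3.5]
6 108.5 [6.  2.5]
7 99.5 [6.3 1.6]
8 90.5 [6.5 0.6]
9 81.5 [ 6.5 -0.5]
10 72.5 [ 6.3 -1.5]
11 63.5 [ 6.  -2.4]
12 54.5 [ 5.6 -3.4]
13 45.5 [ 5.  -4.2]
```

Request:
move_arm(dp=[[1.5, 6.3, 0], [2.4, 6.0, 0], [3.4, 5.6, 0], [4.2, 5.0, 0], [4.9, 4.3, 0], [0, 0, 0]], rotation=[[0, 0, -0.157], [0, 0, -0.157], [0, 0, -0.157], [0, 0, -0.157], [0, 0, -0.157], [0, 0, 0]], hand=[0.1, 0.1, 0.1, 0.1, 0.1, 0.1])

```text
clock: 4.65
eef_pos: [524.9, 108.6, 114.6]
eef_rot: [3.141, 0.001, 2.21]
wrist_force: [0.9, -1.1, 2.8]
finger_gap: 11.8
finger_force: 8.0
```

Request:
move_arm(dp=[[5.5, 3.5, 0], [6.0, 2.5, 0], [6.3, 1.6, 0], [6.5, 0.6, 0], [6.5, -0.5, 0], [6.3, -1.5, 0], [6.0, -2.4, 0], [0, 0, 0]], rotation=[[0, 0, -0.157], [0, 0, -0.157], [0, 0, -0.157], [0, 0, -0.157], [0, 0, -0.157], [0, 0, -0.157], [0, 0, -0.157], [0, 0, 0]], hand=[0.1, 0.1, 0.1, 0.1, 0.1, 0.1, 0.1, 0.1])

```text
clock: 5.65
eef_pos: [567.8, 112.8, 114.6]
eef_rot: [3.141, -0.001, 1.114]
wrist_force: [1.9, 4.0, 3.2]
finger_gap: 11.8
finger_force: 8.0
```

Request:
move_arm(dp=[[3.1, -1.6, 0], [3.0, -1.8, 0], [0, 0, 0]], rotation=[[0, 0, -0.08], [0, 0, -0.08], [0, 0, 0]], hand=[0.1, 0.1, 0.1])

```text
clock: 6.02
eef_pos: [574.0, 109.3, 114.6]
eef_rot: [3.141, -0.001, 0.955]
wrist_force: [4.3, 3.9, 1.4]
finger_gap: 11.4
finger_force: 8.0
```

Request:
move_arm(dp=[[1.4, -1.0, 0], [1.4, -1.0, 0], [0, 0, 0]], rotation=[[0, 0, -0.035], [0, 0, -0.035], [0, 0, 0]], hand=[0.1, 0.1, 0.1])

```text
clock: 6.4
eef_pos: [576.6, 107.3, 114.6]
eef_rot: [3.141, -0.001, 0.884]
wrist_force: [4.5, 4.2, 1.4]
finger_gap: 11.5
finger_force: 8.0
```

Request:
move_arm(dp=[[1.3, -1.1, 0], [0, 0, 0]], rotation=[[0, 0, -0.035], [0, 0, 0]], hand=[0.1, 0.1])

```text
clock: 6.65
eef_pos: [577.8, 106.3, 114.6]
eef_rot: [-3.142, -0.001, 0.849]
wrist_force: [1.8, 4.7, 1.8]
finger_gap: 11.7
finger_force: 8.0
```

Request:
move_arm(dp=[[1.2, -1.2, 0], [0, 0, 0]], rotation=[[0, 0, -0.035], [0, 0, 0]], hand=[0.1, 0.1])

```text
clock: 6.9
eef_pos: [577.9, 106.0, 114.5]
eef_rot: [-3.139, 0.0, 0.815]
wrist_force: [-5.5, 10.1, 5.6]
finger_gap: 11.8
finger_force: 8.0
```

Request:
move_arm(dp=[[1.1, -1.2, 0], [0, 0, 0]], rotation=[[0, 0, -0.035], [0, 0, 0]], hand=[0.1, 0.1])

```text
clock: 7.15
eef_pos: [578.5, 105.2, 114.5]
eef_rot: [-3.137, 0.001, 0.78]
wrist_force: [-9.5, 11.9, 7.8]
finger_gap: 13.4
finger_force: 8.0
```

The resisting force jumped to about 15 N, so it's on the stop. A quick visual check.

Run:
```python
from cell import camera
from h import *
s=camera("side");t=camera("top")
im=np.hstack([crop(t["image"],290,168,80,80,5),crop(s["image"],284,163,80,80,5)]); cv2.imwrite("pics/z3.png",im)
C=np.array([549.3,75.2]);r=41.5
e=np.array([577.9,106.0])-C; a0=np.degrees(np.arctan2(e[1],e[0])); print(a0,np.hypot(*e))
p=lambda a:C+r*np.array([np.cos(np.radians(a)),np.sin(np.radians(a))])
a=a0
for k in range(11): print(a+8,(p(a+8)-p(a)).round(1),p(a+8).round(1)); a+=8
```

```text
47.12109639666143 42.03094098399417
55.12109639666143 [-4.5  3.6] [573.  109.2]
63.12109639666143 [-5.  3.] [568.1 112.2]
71.12109639666143 [-5.3  2.3] [562.7 114.5]
79.12109639666143 [-5.6  1.5] [557.1 116. ]
87.12109639666143 [-5.7  0.7] [551.4 116.6]
95.12109639666143 [-5.8 -0.1] [545.6 116.5]
103.12109639666143 [-5.7 -0.9] [539.9 115.6]
111.12109639666143 [-5.5 -1.7] [534.3 113.9]
119.12109639666143 [-5.2 -2.5] [529.1 111.5]
127.12109639666143 [-4.8 -3.2] [524.3 108.3]
135.12109639666141 [-4.4 -3.8] [519.9 104.5]
```

View pics/z3.png

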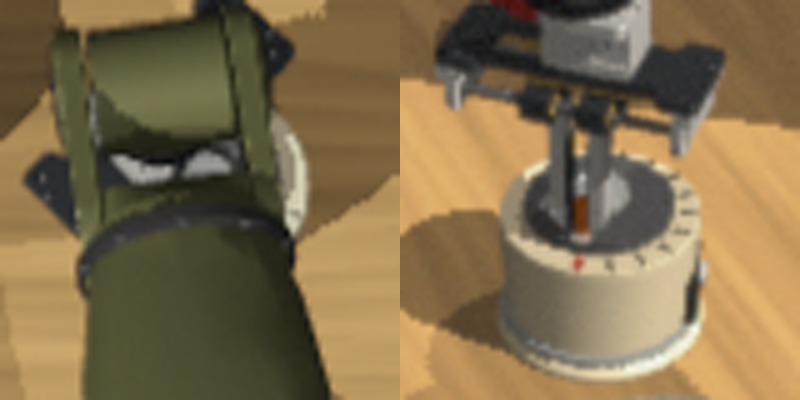

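The post stands at (581,215), directly above the red mark at (578,262), which confirms the stop. Now anticlockwise by 80°, to about 131° and TCP (522,106).

Request:
move_arm(dp=[[-7.0, 5.2, 0], [-5.0, 3.0, 0], [-5.3, 2.3, 0], [-5.6, 1.5, 0], [-5.7, 0.7, 0], [-5.8, -0.1, 0], [-5.7, -0.9, 0], [-5.5, -1.7, 0], [0, 0, 0]], rotation=[[0, 0, 0.137], [0, 0, 0.137], [0, 0, 0.137], [0, 0, 0.137], [0, 0, 0.137], [0, 0, 0.137], [0, 0, 0.137], [0, 0, 0.137], [0, 0, 0]], hand=[0.1, 0.1, 0.1, 0.1, 0.1, 0.1, 0.1, 0.1, 0.1])

```text
clock: 8.38
eef_pos: [534.3, 113.1, 114.5]
eef_rot: [-3.142, 0.001, 1.873]
wrist_force: [2.7, -1.8, 0.8]
finger_gap: 12.2
finger_force: 8.0
```

Request:
move_arm(dp=[[-5.2, -2.0, 0], [-4.8, -2.9, 0], [-2.4, -1.9, 0], [0, 0, 0], [0, 0, 0]], rotation=[[0, 0, 0.14], [0, 0, 0.14], [0, 0, 0.14], [0, 0, 0], [0, 0, 0]], hand=[0.1, 0.1, 0.1, 0.1, 0.1])

```text
clock: 9.0
eef_pos: [522.4, 106.3, 114.4]
eef_rot: [-3.141, 0.001, 2.286]
wrist_force: [3.0, -4.8, 0.4]
finger_gap: 11.5
finger_force: 8.0
```

Request:
move_arm(dp=[[0, 0, 0], [0, 0, 0], [0, 0, 0], [0, 0, 0], [0, 0, 20], [0, 0, 30], [0, 0, 40]], rotation=[[0, 0, 0], [0, 0, 0], [0, 0, 0], [0, 0, 0], [0, 0, 0], [0, 0, 0], [0, 0, 0]], hand=[0.25, 0.35, 0.4, 0.4, 0.4, 0.4, 0.4])

```text
clock: 9.88
eef_pos: [521.7, 106.7, 204.8]
eef_rot: [-3.14, -0.001, 2.29]
wrist_force: [0.5, -0.3, -0.6]
finger_gap: 37.6
finger_force: 0.0
```

Request:
move_arm(dp=[[-10, -50, 0], [-10, -50, 0], [-10, -50, 0], [-10, -50, 0], [-10, -50, 0], [0, 0, 0]], rotation=[[0, 0, 0], [0, 0, 0], [0, 0, 0], [0, 0, 0], [0, 0, 0], [0, 0, 0]], hand=[0.4, 0.4, 0.4, 0.4, 0.4, 0.4])

```text
clock: 10.62
eef_pos: [471.5, -145.7, 204.4]
eef_rot: [-3.141, 0.0, 2.287]
wrist_force: [-0.3, -0.1, -0.1]
finger_gap: 37.9
finger_force: 0.0
```

Run:
```python
from cell import camera
from h import *
s=camera("side");t=camera("top")
im=np.hstack([crop(t["image"],290,168,80,80,5),crop(s["image"],284,163,80,80,5)]); cv2.imwrite("pics/z4.png",im)
m=orange(t["image"]);m[:,:320-25]=0;m[:,365:]=0;v,u=np.nonzero(m);print(list(zip(u.tolist(),v.tolist())))
for uv in[(u[v>195].mean(),v[v>195].mean())]:
    d=onplane(t,uv,136)-[549.3,75]; print(np.hypot(*d),np.degrees(np.arctan2(d[1],d[0]))-51)
```

```text
[(295, 0), (296, 0), (297, 0), (298, 0), (299, 0), (300, 0), (301, 0), (302, 0), (303, 0), (304, 0), (305, 0), (306, 0), (307, 0), (308, 0), (309, 0), (310, 0), (311, 0), (312, 0), (313, 0), (314, 0), (315, 0), (316, 0), (317, 0), (318, 0), (319, 0), (320, 0), (321, 0), (322, 0), (323, 0), (324, 0), (325, 0), (326, 0), (327, 0), (328, 0), (329, 0), (330, 0), (331, 0), (332, 0), (333, 0), (334, 0), (335, 0), (336, 0), (337, 0), (338, 0), (339, 0), (340, 0), (341, 0), (342, 0), (343, 0), (344, 0), (345, 0), (346, 0), (347, 0), (348, 0), (349, 0), (350, 0), (351, 0), (352, 0), (353, 0), (354, 0), (355, 0), (356, 0), (357, 0), (358, 0), (359, 0), (360, 0), (361, 0), (362, 0), (363, 0), (364, 0), (295, 1), (296, 1), (297, 1), (298, 1), (299, 1), (300, 1), (301, 1), (302, 1), (303, 1), (304, 1), (305, 1), (306, 1), (307, 1), (308, 1), (309, 1), (310, 1), (311, 1), (312, 1), (313, 1), (314, 1), (315, 1), (316, 1), (317, 1), (318, 1), (319, 1), (320, 1), (321, 1), (322, 1), (323, 1), (324, 1), (325, 1), (326, 1), (327, 1), (328, 1), (329, 1), (330, 1), (331, 1), (332, 1), (333, 1), (334, 1),
[... 28228 characters left out ...]
), (346, 49), (347, 49), (348, 49), (349, 49), (350, 49), (351, 49), (352, 49), (353, 49), (354, 49), (355, 49), (356, 49), (357, 49), (358, 49), (359, 49), (336, 50), (337, 50), (338, 50), (339, 50), (340, 50), (341, 50), (342, 50), (343, 50), (344, 50), (345, 50), (346, 50), (347, 50), (348, 50), (349, 50), (350, 50), (351, 50), (352, 50), (353, 50), (354, 50), (355, 50), (336, 51), (337, 51), (340, 51), (341, 51), (342, 51), (345, 51), (346, 51), (347, 51), (319, 98), (320, 98), (321, 98), (322, 98), (323, 98), (316, 193), (317, 194), (321, 210), (320, 211), (321, 211), (322, 211), (320, 212), (321, 212), (322, 212), (320, 213), (321, 213), (322, 213)]
41.398449593218494 79.55205562248776
```

View pics/z4.png

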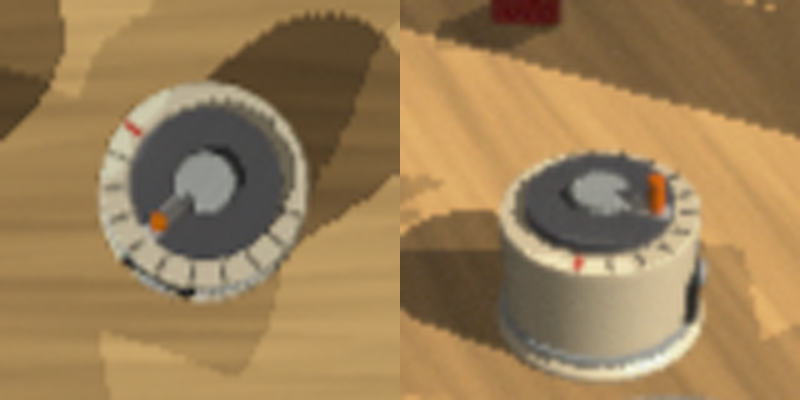

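The post is now at (158,222) in the top crop, 79.6° from red (80° wanted). It sits at the fourth black mark, and the arm is clear of the mill. Handing in.

```bash
python3 -c "
from cell import manip
print(manip.sign_off())"
```

```text
the job is handed in; nothing more can be done
None
```

The dial was turned clockwise to its stop at the red mark, brought back four clicks (79.6° measured, 80° nominal) and left resting there with the arm clear, and the job is handed in.

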